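# Pop the long socket and trap it

### The arm

A 6-joint arm with a two-finger parallel gripper is mounted at the origin on the work surface; the furniture and walls round the work are solid. World frame = base frame: x ahead of the robot, y to its left, z up, the work surface at z = 0. Lengths are in m, angles in rad, forces in N, time in s.
With the tool pointing down it reaches from about 0.25 to 0.775 m from the base axis. Payload 4 kg.
Tool frame: the origin (TCP) lies midway between the tips of the shut fingers; the grasp point (between the pads) lies 19 mm behind it (robot.grasp_offset is the distance from the TCP to the grasp point, in m); z points along the fingers, y is the direction in which the jaws open and shut (so a half turn about z gives the same grasp; the last joint's range is limited). The gripper opens to 94 mm and grips with 3 to 60 N. Pads are 16 mm wide; open, the fingers measure 119 mm over their backs; the gripper's body (75 mm by 177 mm) begins 78 mm behind the grasp point.
Start: joints at [-1.289, 0.087, 1.371, -0, 1.684, -0.103], TCP at [0.206, -0.51, 0.18] pointing down, gripper open.
Joint ranges: [-3.1, 3.1], [-0.76, 2.03], [0.27, 2.55], [-1.08, 4.22], [0.17, 2.65], [-2.57, 2.57]. Speed limits (rad/s): [2.79, 2.79, 3.14, 3.14, 3.14, 3.14].

### API

Orientations are given as [roll, pitch, yaw] about the fixed x, y, z axes, in that order (R = Rz(yaw) Ry(pitch) Rx(roll)).
In Python, from bench import status, viewer, order, robot gives the robot as it stands. The module is installed in compiled form; this text tells all that it offers.
- The arm moves only by the tool move_arm, never from a script. Its argument "targets" is a list of rows, each a list of 3 entries, a list of its own where there are three numbers: the shift along the tool's x, y, z in mm, then the turn, a rotation vector about the tool's x, y, z in degrees, then the opening, from -1 (shut) to 1 (fully open). A call has 1 to 20 rows; each row is the pose to reach, as a shift and turn from the pose commanded when the call began, along the tool's axes at that moment; what a row does not reach only later rows make up. A row lasts 1/8 s, in which the tool goes at most 62.5 mm and 10.7 degrees, less where a joint would pass 70% of its speed; a pose out of reach is approached as far as the arm can. A call with a gripper value outside its range is refused whole. The fingers move at their own pace and stop on an object; the grip force is fixed at half the most. Time passes only in rows, so rows that repeat a pose let the fingers close. It gives the time, the measured TCP pose, the force and the opening at its end, in the units of the state.
- status.get_obs(): the state, without advancing time (a new reading comes with each control period).
- viewer.snapshot(name): name is "side" or "top"; returns the picture (384x512x3 uint8, red, green, blue); there is no depth.
- viewer.camera_model(name): a dict with "K" (3x3 intrinsics, pixels), "D" ([k1, k2, p1, p2, k3] as OpenCV has them; the pictures are not rectified), "xyz" and "attitude" of the camera in the world. Camera axes: x right, y up, looking along -z (the intrinsics and any distortion apply to the point x, -y, -z); pixel columns grow to the right and rows downward; lengths in m; the calibration is good to about 2 mm. A picture is of the moment at which its call begins. camera_model takes no time and is no camera call.
- order.close_job(): hands the job in, once; it reports no verdict.
The state is a dict: "time": time; "joint_positions": joint angles; "qvel": joint speeds; "joint_torque": joint torques, N m; "tool_pos": TCP position; "ee_rot": TCP orientation; "wrist_force": force on the tool from outside, world axes, zero at the start; "wrist_torque": the same for the moment, N m; "width": finger opening in m.
Only numpy, scipy, OpenCV 4.12 (cv2) and the standard library are available. Lean on these libraries where they do the work, as an engineer would, in place of code of your own. Each camera call takes 0.05 s, during which the arm holds its last target. There are 200 camera calls.

### The job

Press down the ejector pad behind the long wrench socket so that it pops out of its cradle, and with the other finger of the same hand stop it on the sloping tray before it rolls off the open lower end. Only touch it: do not pinch or lift it, and leave the short socket, its pad and everything else as they are. Finish while holding this: one finger still keeping the pad well down, and the long socket lying still on the tray against the other finger, so that I can take it.

Things in the scene. Friction and masses are not known exactly. Their poses are not given: they have to be found in the camera images.
- rack: Fixed grey and aluminium two-lane socket rack, 165 mm long (x), 164 mm wide (y). Origin on the table under the line of cradles; x points uphill, y to its left, z up. Lanes centred at y = +40 mm (left) and -40 mm (right), edged by walls at y = 0 and +-80 mm, 10 mm above the floor. A black ejector pad at x = 18 to 58 mm behind each cradle.
- cradle_left (a point): Tray floor in the left lane's cradle (28 mm above the table). A 2 mm high bar 8 mm in front (-x) holds the socket; a back stop 8 mm high stands 12 to 17 mm behind. Pressing the pad drives a blade up under the socket, which pops over the bar at 6 to 9 mm of pad travel and at once rolls down the lane (60 mm in about 0.35 s) and off the end unless a finger already stands there.
- cradle_right (a point): The same point of the right lane.
- lane_left (a point): Tray floor in the left lane, 50 mm in front of the cradle, 19 mm above the table. The floor falls 10 degrees towards the rack's -x, to 11 mm at the open end 98 mm in front of the cradle. A popped socket must stop with its centre 16 to 95 mm in front of the cradle. Fingers set apart along x can span the socket, one on the pad, one in this lane; a fully pressed pad top is above the floor here.
- lane_right (a point): The same point of the right lane.
- long_socket: Long steel wrench socket, loose, a cylinder 26 mm in diameter and 60 mm long, about 0.15 kg, lying across one of the two lanes (either one). Origin at its centre (41 mm above the table in the cradle), y axis along its length.
- short_socket: Short steel wrench socket, loose, 26 mm in diameter and 30 mm long, lying in the other lane. Origin at its centre, y axis along its length. To be left alone.
- pad_left (a joint): Travel of the ejector pad of the rack's left lane (y = +40 mm): 0 up, 0.012 m fully down. Spring: 2 N to start, 6.5 N fully down; it comes up again when released. Well down means more than 8 mm.
- pad_right (a joint): Travel of the ejector pad of the right lane (y = -40 mm), the same as the left one.
- pad_left_top (a point): Middle of the top face of the left lane's ejector pad, a black ribbed pad 40 mm (rack x) by 52 mm (rack y). 36 mm above the table when up, 24 mm when fully down.
- pad_right_top (a point): The same for the right lane's ejector pad.
- screwdriver_3: Blue screwdriver, 172 mm long, 28 mm thick, lying loose beside the rack on its left. Bystander. Origin at the centre of its underside.
- pen_2: Green and white pen, 135 mm long, 16 mm thick, lying loose beside the rack on its right. Bystander. Origin at the centre of its underside.
- tape_3: Small black roll of tape lying flat, 53 mm across, 19 mm high, loose behind the rack. Bystander. Origin at the centre of its underside.
- spool_2: Green thread spool standing, 34 mm across, 48 mm high, loose behind the rack. Bystander. Origin at the centre of its underside.
- tape_measure: Yellow tape measure, 66x74x36 mm, loose to the left. Bystander. Origin at the centre of its underside.
- pliers_1: Red-handled pliers, 187 mm long, 14 mm thick, loose to the left. Bystander. Origin at the centre of its underside.
- mug_1: White mug, 82 mm across, 91 mm high, loose at the right rear. Bystander. Origin at the centre of its underside.
Not all that is in view belongs to the job. What is shaped like the long_socket but turquoise is not meant. Leave any purple look-alike of the rack alone.

How it is judged:
By the outcome, as a careful person would: the job done as asked, in the order asked, and still so for the second after the job is handed in, while the arm keeps its last pose, push and grip.
It also fails if it takes over 32 s, if anything falls off the work surface, if the arm or the gripper's body presses on something with over 40 N, if the wrist force passes 120 N, or if a joint passes its speed limit or range.

## Working session

There is one attempt and no reset: what is moved stays moved. The work goes in short steps, Python scripts to look and compute and a tool call to move; the robot and the scene stay as the last step left them, time stands still between calls to the robot, and variables do not carry over. Pictures are saved under pics/ and viewed, about 8 in all and at most 12, crops included, and the job is handed in when it is done.

Besides the shell and the picture viewer there is one more tool, called as name(argument=value, ...) on one line, values as JSON. move_arm: Moves the arm, as the interface text tells. Its arguments: {"type":"object","properties":{"targets":{"type":"array"}},"required":["targets"]}

```bash
mkdir -p pics
cat > h.py <<'E'
import numpy as np, cv2
from scipy.spatial.transform import Rotation as R
from bench import status, viewer, order, robot
def cam(n):
    m=viewer.camera_model(n); a=np.array(m['attitude'],float)
    Rm=a if a.shape==(3,3) else R.from_euler('xyz',a).as_matrix()
    return np.array(m['K'],float),np.array(m['D'],float),np.array(m['xyz'],float),Rm
def ray(n,uv):
    K,D,c,Rm=cam(n)
    p=cv2.undistortPoints(np.array(uv,float).reshape(-1,1,2),K,D).reshape(-1,2)
    return c,(Rm@np.c_[p[:,0],-p[:,1],-np.ones(len(p))].T).T
def plane(n,uv,z):
    c,d=ray(n,uv); return c+d*((z-c[2])/d[:,2])[:,None]
def proj(n,P):
    K,D,c,Rm=cam(n); q=(np.atleast_2d(P)-c)@Rm; q=q*[1,-1,-1]
    return cv2.projectPoints(q.reshape(-1,1,3),np.zeros(3),np.zeros(3),K,D)[0].reshape(-1,2)
def snap(n,f):
    im=cv2.cvtColor(viewer.snapshot(n),cv2.COLOR_RGB2BGR); cv2.imwrite(f'pics/{f}.png',im); return im
E
python3 - <<'E'
from h import *
for n in('top','side'): snap(n,n+'0'); print(n,viewer.camera_model(n))
print(status.get_obs(), robot.grasp_offset)
a=cv2.imread('pics/top0.png');b=cv2.imread('pics/side0.png')
E
```

```text
top {'K': array([[386.6643544 ,   0.        , 253.65805902],
       [  0.        , 386.6643544 , 190.85433018],
       [  0.        ,   0.        ,   1.        ]]), 'D': array([0.04572106, 0.        , 0.        , 0.        , 0.        ]), 'xyz': array([0.27667338, 0.04247732, 1.19028866]), 'attitude': array([ 0.16450657, -0.02183357, -1.59147779])}
side {'K': array([[392.93199378,   0.        , 257.14074944],
       [  0.        , 392.93199378, 190.36386214],
       [  0.        ,   0.        ,   1.        ]]), 'D': array([-0.1268166,  0.       ,  0.       ,  0.       ,  0.       ]), 'xyz': array([0.24808857, 0.86477693, 0.8008467 ]), 'attitude': array([ 0.85024691,  0.01331287, -2.88767002])}
{'time': 0.1, 'joint_positions': array([-1.28910272e+00,  8.78920506e-02,  1.37206648e+00, -3.08763491e-05,
        1.68360696e+00, -1.03112599e-01]), 'qvel': array([-0.0009337 , -0.00060461, -0.00260677,  0.00174038,  0.00086989,
       -0.00046839]), 'joint_torque': array([ 2.16802924e-03, -3.41252625e+01, -3.03301227e+01,  7.20335590e-02,
        3.04525264e-02, -1.03552397e-04]), 'tool_pos': array([ 0.20628762, -0.50927068,  0.17913387]), 'ee_rot': array([-3.13962713e+00, -1.72540425e-04,  3.84802592e-01]), 'wrist_force': array([-0.1765562 , -1.09468566,  0.41070731]), 'wrist_torque': array([0.08943058, 0.03747167, 0.02015669]), 'width': 0.09395256716103041} 0.0188
```

View pics/top0.png

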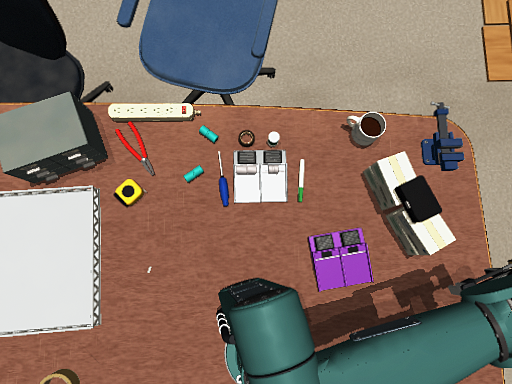

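View pics/side0.png

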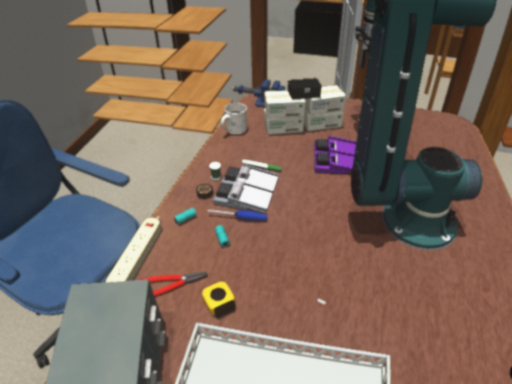

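The top picture shows the grey rack at px (234–287, 150–203) with its pads uphill (image up). The purple look-alike is at (340, 258) and the two turquoise ones are at (208, 133) and (193, 174). The two steel sockets in the cradles are near (247, 169) and (275, 169). I'll check these in a close crop.

Run:
```python
from h import *
a=cv2.imread('pics/top0.png')[135:215,205:315];b=cv2.imread('pics/side0.png')[150:225,190:300]
a=cv2.resize(a,None,fx=7,fy=7,interpolation=cv2.INTER_CUBIC)[:,:770]
b=cv2.resize(b,None,fx=7,fy=7,interpolation=cv2.INTER_CUBIC)
cv2.imwrite('pics/ca.png',a);cv2.imwrite('pics/cb.png',b)
```

```text
(no output)
```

View pics/ca.png

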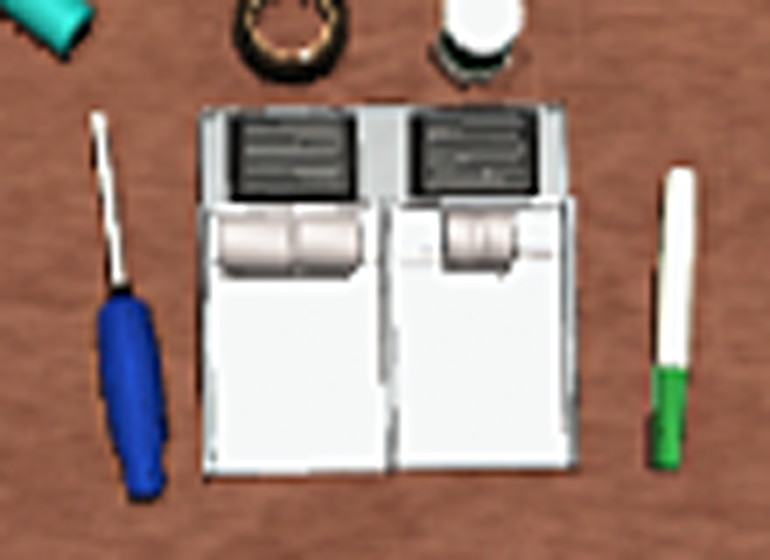

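View pics/cb.png

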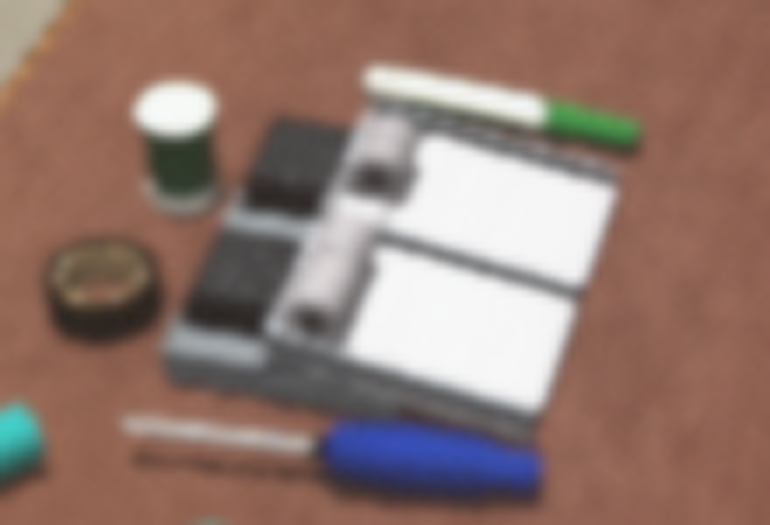

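Run:
```python
from h import *
def full(c,o): return (np.array(c,float)+.5)/7-.5+np.array(o)
T=(205,135);S=(190,150)
im=cv2.imread('pics/top0.png'); g=cv2.cvtColor(cv2.resize(im[135:215,205:315],None,fx=7,fy=7,interpolation=cv2.INTER_CUBIC),cv2.COLOR_BGR2GRAY)
m=(g<95).astype(np.uint8); m[:100]=0;m[215:]=0;m[:,:215]=0;m[:,550:]=0
m=cv2.morphologyEx(m,cv2.MORPH_CLOSE,np.ones((15,15)));m=cv2.morphologyEx(m,cv2.MORPH_OPEN,np.ones((25,25)))
cs=[c for c in cv2.findContours(m,0,1)[0] if cv2.contourArea(c)>4000]
for c in cs:
    r=cv2.minAreaRect(c); P=plane('top',full(cv2.boxPoints(r),T),.036)
    print('pad',r,P.mean(0),np.linalg.norm(np.diff(P,axis=0),axis=1))
E4=plane('top',full([[208,472],[572,467]],T),.016);print('low end',E4,np.linalg.norm(E4[0]-E4[1]))
B=plane('top',full([[200,107],[566,107]],T),.026);print('back',B)
print('sock',plane('top',full([[291,240],[220,240],[362,240],[480,237]],T),.048))
print('low end side z.016',plane('side',full([[537,435],[617,178],[578,292]],S),.018))
print('socket side near end/far', plane('side',full([[312,318],[352,215]],S),.041))
print('screwdriver',plane('top',full([[98,115],[145,495],[165,400]],T),.012),'tape',plane('top',full([[292,85]],T),.0),'spool',plane('top',full([[480,10],[475,80]],T),.0))
```

```text
pad ((292.0, 157.0), (90.0, 128.0), 90.0) [0.5735109  0.03374502 0.036     ] [0.05625519 0.04058215 0.05595617]
pad ((473.5, 153.5), (126.99998474121094, 102.99998474121094), 0.0) [ 0.5738971  -0.04595973  0.036     ] [0.04648341 0.0560022  0.04652713]
low end [[ 0.43752565  0.07282262  0.016     ]
 [ 0.43692148 -0.08670297  0.016     ]] 0.15952673711761575
back [[ 0.59940445  0.07403892  0.026     ]
 [ 0.59700209 -0.0884583   0.026     ]]
sock [[ 0.53355035  0.03493638  0.048     ]
 [ 0.53402795  0.06555761  0.048     ]
 [ 0.53306784  0.00427501  0.048     ]
 [ 0.53358204 -0.04679458  0.048     ]]
low end side z.016 [[ 0.43377486  0.08724403  0.018     ]
 [ 0.43748382 -0.08224823  0.018     ]
 [ 0.43722352 -0.00228733  0.018     ]]
socket side near end/far [[ 0.53492126  0.06506653  0.041     ]
 [ 0.5376663  -0.0027327   0.041     ]]
screwdriver [[0.60022794 0.12007404 0.012     ]
 [0.42840791 0.10059898 0.012     ]
 [0.47040486 0.09144597 0.012     ]] tape [[0.61631031 0.03289532 0.        ]] spool [[ 0.65039251 -0.05356738  0.        ]
 [ 0.61744124 -0.05035508  0.        ]]
```

The crops settle it. The long socket is in the left lane (top px about 246, 169). The short one is in the right lane (273, 169). The turquoise cylinders and the purple rack are excluded.

The sizes agree: socket 61 mm long, pad about 40 × 56 mm (52 given), and the cradle at x≈0.5355 in world axes, lane y≈0.0345, yaw≈0. I'll lift and go above it, with the jaws along x.

move_arm(targets=[[[0,0,-50],[0,0,0],0.6],[[0,0,-100],[0,0,0],0.6],[[0,0,-150],[0,0,0],0.6],[[33,-26,-150],[0,0,-4.5],0.6],[[67,-51,-150],[0,0,-9],0.6],[[100,-77,-150],[0,0,-13.6],0.6],[[134,-102,-150],[0,0,-18],0.6],[[167,-128,-150],[0,0,-22.6],0.6],[[200,-154,-150],[0,0,-27],0.6],[[234,-179,-150],[0,0,-31.7],0.6],[[267,-205,-150],[0,0,-36],0.6],[[301,-230,-150],[0,0,-40.8],0.6],[[334,-256,-150],[0,0,-45],0.6],[[367,-282,-150],[0,0,-50],0.6],[[401,-307,-150],[0,0,-54],0.6],[[434,-333,-150],[0,0,-59],0.6],[[468,-358,-150],[0,0,-63.5],0.6],[[501,-384,-150],[0,0,-68],0.6],[[501,-384,-150],[0,0,-68],0.6],[[501,-384,-150],[0,0,-68],0.6]])

```text
time: 2.6
tool_pos: [0.5263, 0.0337, 0.3297]
ee_rot: [-3.14, 0.001, 1.571]
wrist_force: [-0.1, -0.6, -0.2]
width: 0.0753
```

move_arm(targets=[[[0,0,50],[0,0,0],0.6],[[0.5,0,100],[0,0,0],0.6],[[0.5,0,150],[0,0,0],0.6],[[0.5,0,200],[0,0,0],0.6],[[0.5,0,240],[0,0,0],0.6],[[0.5,0,265],[0,0,0],0.6],[[0.5,0,265],[0,0,0],0.6],[[0.5,0,265],[0,0,0],0.6]])

```text
time: 3.6
tool_pos: [0.5275, 0.0338, 0.0668]
ee_rot: [3.139, 0.0, 1.57]
wrist_force: [-0.0, 0.2, 1.3]
width: 0.0755
```

Run:
```python
from h import *
print(status.get_obs())
p=status.get_obs()['tool_pos']
b=snap('side','s1')
w=.0377
pts=np.array([[p[0]+s*w,p[1]+t*.008,p[2]] for s in(-1,1) for t in(-1,1)]+[[.5735,.0338,.036],[.5355-.05,.0345,.019]])
uv=proj('side',pts);print(uv)
c=cv2.resize(b[120:240,180:310],None,fx=5,fy=5,interpolation=cv2.INTER_CUBIC)
for q in uv: cv2.circle(c,tuple(int(v) for v in ((q-[180,120])+.5)*5),3,(0,0,255),-1)
cv2.imwrite('pics/s1c.png',c)
```

```text
{'time': 3.6, 'joint_positions': array([-4.31434969e-02,  8.81309137e-02,  1.59703899e+00, -2.53450285e-04,
        1.45381601e+00, -4.24652741e-02]), 'qvel': array([ 0.00645425, -0.00709001, -0.02218954, -0.00120801, -0.00260376,
       -0.0010509 ]), 'joint_torque': array([-5.45605354e-02, -3.17642820e+01, -2.79458463e+01,  6.53839926e-02,
        5.22973097e-02, -8.05662421e-04]), 'tool_pos': array([0.5274898 , 0.03378611, 0.06684227]), 'ee_rot': array([3.13899896e+00, 3.62229458e-04, 1.57014689e+00]), 'wrist_force': array([-0.03318001,  0.18725419,  1.30416475]), 'wrist_torque': array([ 0.01290273, -0.11642407, -0.02496721]), 'width': 0.0755087851340354}
[[252.51657704 182.05035108]
 [251.06992967 185.53571601]
 [227.77791891 178.16448229]
 [226.10106294 181.5627576 ]
 [224.9514903  187.3877359 ]
 [253.49040866 196.46169605]]
```

View pics/s1c.png

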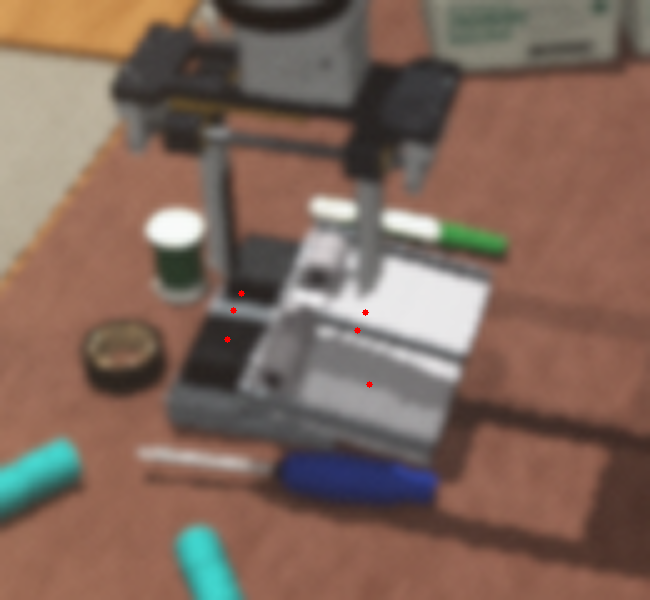

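The finger ends appear about 5 px above my projection of the TCP. I'll look closer before pressing.

Run:
```python
from h import *
b=snap('side','s2');t=snap('top','t2')
c=cv2.resize(b[150:210,210:280],None,fx=8,fy=8,interpolation=cv2.INTER_LANCZOS4)
d=cv2.resize(t[135:215,215:305],None,fx=6,fy=6,interpolation=cv2.INTER_LANCZOS4)
h=max(c.shape[0],d.shape[0]); c=cv2.copyMakeBorder(c,0,h-c.shape[0],0,0,0)
d=cv2.copyMakeBorder(d,0,h-d.shape[0],0,0,0)
o=np.hstack([c,d]);o=cv2.resize(o,None,fx=.72,fy=.72,interpolation=cv2.INTER_AREA);print(o.shape);cv2.imwrite('pics/s2c.png',np.clip(o.astype(float)*1.3,0,255).astype(np.uint8))
```

```text
(346, 792, 3)
```

View pics/s2c.png

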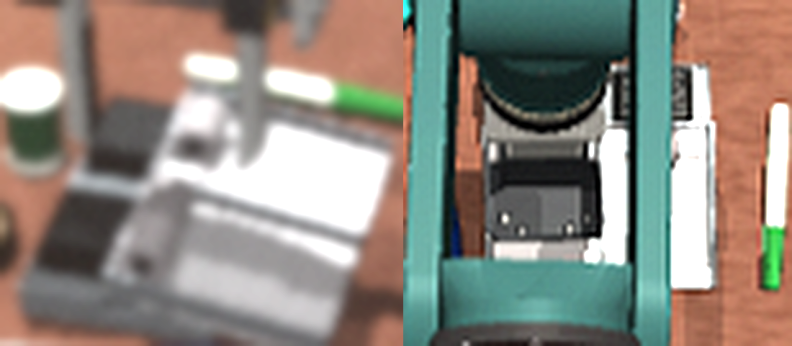

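The right finger tip is at full px (252.5, 178.6) and the left at (223.5, 174.3). Both are about 15 mm above the TCP plane, so the opened fingers swing back and up, since the TCP is defined for shut fingers. I'll therefore find pad contact by force, in small steps.

move_arm(targets=[[[0,-1,15],[0,0,0],0.6],[[0.5,-1,30],[0,0,0],0.6],[[0.5,-1,40],[0,0,0],0.6],[[0.5,-1,40],[0,0,0],0.6],[[0.5,-1,40],[0,0,0],0.6],[[0.5,-1,40],[0,0,0],0.6]])

```text
time: 4.5
tool_pos: [0.5262, 0.0351, 0.0258]
ee_rot: [3.14, 0.0, 1.572]
wrist_force: [-0.2, 0.1, -0.2]
width: 0.0752
```

Run:
```python
from h import *
o=status.get_obs();print(o['tool_pos'],o['wrist_force'],o['wrist_torque'],o['time'])
b=snap('side','s3')
c=cv2.resize(b[150:220,200:280],None,fx=8,fy=8,interpolation=cv2.INTER_LANCZOS4)
cv2.imwrite('pics/s3c.png',np.clip(c.astype(float)*1.2,0,255).astype(np.uint8))
```

```text
[0.52622037 0.03513506 0.02578955] [-0.21262876  0.12064291 -0.19351431] [-0.03194148 -0.09042408 -0.00229726] 4.5
```

View pics/s3c.png

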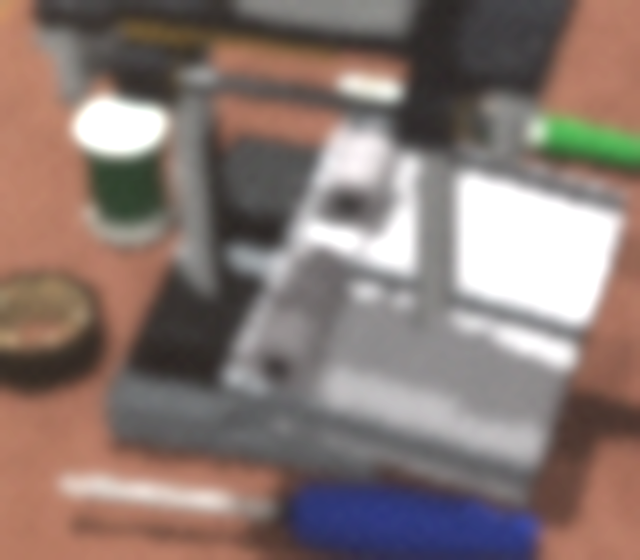

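The right-hand (lane) finger tip is at crop (432, 325) and the pad finger tip at (205, 290). The force is still zero at TCP z=26 mm, so the tips are above the pad. Quick check of the tip rays.

Run:
```python
from h import *
uv=[[225.6,186.2],[254,190.6]]
for z in(.038,.044,.05): print(z,plane('side',uv,z).round(4).tolist())
```

```text
0.038 [[0.5724, 0.0303, 0.038], [0.4849, 0.0295, 0.038]]
0.044 [[0.5699, 0.0369, 0.044], [0.483, 0.0361, 0.044]]
0.05 [[0.5673, 0.0435, 0.05], [0.4812, 0.0426, 0.05]]
```

move_arm(targets=[[[0,0,4],[0,0,0],0.6],[[0,0,4],[0,0,0],0.6],[[0,0,4],[0,0,0],0.6]])

```text
time: 4.92
tool_pos: [0.5256, 0.0352, 0.0211]
ee_rot: [-3.141, 0.0, 1.572]
wrist_force: [-0.7, -0.1, 0.0]
width: 0.0752
```

At the known y=35 mm the rays put the tips at z≈42.5 mm (16.7 mm above the TCP), x=0.570 on the pad and 0.4835 in the lane. Contact is expected at TCP z≈19 mm.

move_arm(targets=[[[0,0,2],[0,0,0],0.6],[[0,0,4],[0,0,0],0.6],[[0,0,4],[0,0,0],0.6],[[0,0,4],[0,0,0],0.6]])

```text
time: 5.42
tool_pos: [0.5257, 0.0351, 0.0171]
ee_rot: [3.142, 0.0, 1.572]
wrist_force: [-0.4, -0.6, -0.2]
width: 0.075
```

move_arm(targets=[[[0,0,1.5],[0,0,0],0.6],[[0,0,3],[0,0,0],0.6],[[0,0,3],[0,0,0],0.6]])

```text
time: 5.8
tool_pos: [0.5255, 0.0352, 0.0139]
ee_rot: [-3.141, 0.0, 1.572]
wrist_force: [0.2, 0.5, 0.2]
width: 0.075
```

move_arm(targets=[[[0,0,1.5],[0,0,0],0.6],[[0,0,3],[0,0,0],0.6],[[0,0,3],[0,0,0],0.6],[[0,0,3],[0,0,0],0.6]])

```text
time: 6.3
tool_pos: [0.5256, 0.0352, 0.0111]
ee_rot: [-3.142, 0.0, 1.572]
wrist_force: [0.5, -1.2, -0.5]
width: 0.0755
```

Run:
```python
from h import *
for i in range(3):
    b=snap('side',f's4{i}');o=status.get_obs();print(o['tool_pos'],o['wrist_force'],o['wrist_torque'],o['time'])
c=cv2.resize(b[150:220,200:280],None,fx=8,fy=8,interpolation=cv2.INTER_LANCZOS4)
cv2.imwrite('pics/s4c.png',np.clip(c.astype(float)*1.2,0,255).astype(np.uint8))
```

```text
[0.52568316 0.03516375 0.01115823] [ 0.37485591 -0.43583194  0.15589403] [-0.03181908 -0.07296001 -0.00855869] 6.35
[0.52567435 0.03516421 0.01115581] [-0.26009664  0.04054444  0.08035231] [-0.05611661 -0.07249967  0.00655854] 6.4
[0.52567461 0.03514985 0.01114681] [-0.57838719  0.39901556  0.73026927] [-0.07830159 -0.06600232 -0.05739136] 6.45
```

View pics/s4c.png

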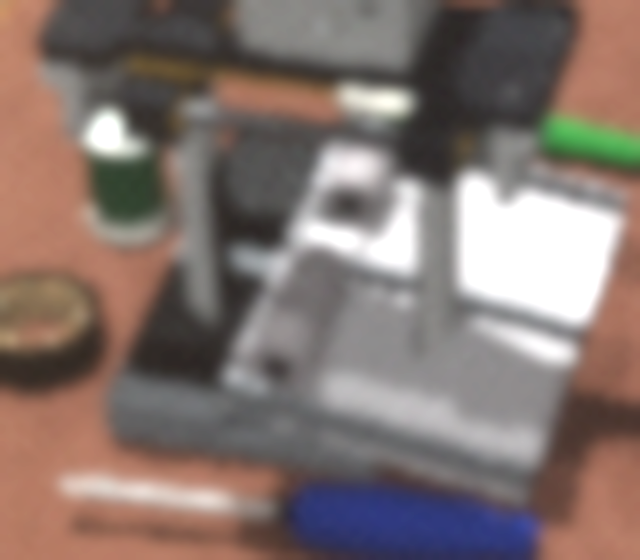

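The pad finger tip is at crop (208, 322), about on the pad middle. The lane finger tip is at (432, 352), and the socket is still in its cradle. I'll continue down in small steps.

move_arm(targets=[[[0,0,1],[0,0,0],0.6],[[0,0,2],[0,0,0],0.6],[[0,0,2],[0,0,0],0.6]])

```text
time: 6.82
tool_pos: [0.5258, 0.0352, 0.0094]
ee_rot: [3.141, 0.0, 1.572]
wrist_force: [-0.8, 0.2, 1.7]
width: 0.0753
```

move_arm(targets=[[[0,0,1],[0,0,0],0.6],[[0,0,2],[0,0,0],0.6],[[0,0,2],[0,0,0],0.6]])

```text
time: 7.2
tool_pos: [0.5258, 0.0352, 0.0073]
ee_rot: [3.141, 0.0, 1.572]
wrist_force: [-0.6, 0.3, 4.1]
width: 0.0752
```

Contact on the pad at TCP z≈9.8 mm. I'll press on and watch the force.

move_arm(targets=[[[0,0,1],[0,0,0],0.6],[[0,0,2],[0,0,0],0.6],[[0,0,2],[0,0,0],0.6]])

```text
time: 7.58
tool_pos: [0.5258, 0.0351, 0.0051]
ee_rot: [3.141, 0.0, 1.572]
wrist_force: [-1.3, -0.1, 4.3]
width: 0.0748
```

move_arm(targets=[[[0,0,1],[0,0,0],0.6],[[0,0,2],[0,0,0],0.6],[[0,0,2],[0,0,0],0.6]])

```text
time: 7.95
tool_pos: [0.5258, 0.0352, 0.0032]
ee_rot: [3.141, 0.0, 1.572]
wrist_force: [-0.4, 0.1, 4.9]
width: 0.0753
```

move_arm(targets=[[[0,0,2],[0,0,0],0.6],[[0,0,4],[0,0,0],0.6],[[0,0,4],[0,0,0],0.6],[[0,0,4],[0,0,0],0.6],[[0,0,4],[0,0,0],0.6]])

```text
time: 8.57
tool_pos: [0.5257, 0.0352, -0.0004]
ee_rot: [3.141, 0.0, 1.572]
wrist_force: [-1.6, 0.7, 6.4]
width: 0.0751
```

Run:
```python
from h import *
F=[]
for i in range(6):
    b=snap('side',f's5{i}');o=status.get_obs();F.append(o['wrist_force'])
print(o['tool_pos'],np.mean(F,0),o['time'])
c=cv2.resize(b[150:220,200:280],None,fx=8,fy=8,interpolation=cv2.INTER_LANCZOS4)
cv2.imwrite('pics/s5c.png',np.clip(c.astype(float)*1.2,0,255).astype(np.uint8))
```

```text
[ 5.25709552e-01  3.51364831e-02 -4.35968520e-04] [-2.4386705   0.11023129  6.39042476] 8.875
```

View pics/s5c.png

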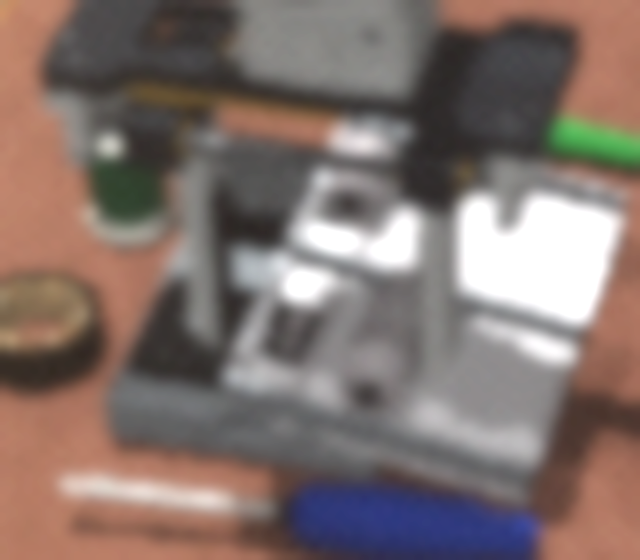

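The socket has popped and now lies in front of its cradle, its near end at crop (365, 390), beside the lane finger. I'll check that it is still and in contact.

Run:
```python
from h import *
P=plane('side',[[200+365.5/8,150+390.5/8]],.035);print('near end',P)
a=cv2.imread('pics/s50.png').astype(int);
F=[]
for i in range(10):
    b=snap('side','s6');o=status.get_obs();F.append(o['wrist_force'])
print('diff',np.abs(a-b)[150:220,200:280].mean(),np.abs(a-b)[185:208,235:256].mean(),np.abs(a-b)[205:220,210:235].mean())
print(np.mean(F,0),o['tool_pos'],o['width'],o['time'])
q=proj('side',np.array([[.4895+.013,.0649,.0352],[.49,.0649,.0352]]));print((q-[200,150])*8)
A=cv2.imread('pics/s40.png')[150:240,180:300];B=b[150:240,180:300];print('static regions: short socket',np.abs(A.astype(int)-B)[22:30,60:68].mean())
c=cv2.resize(np.hstack([cv2.imread('pics/side0.png')[150:230,190:290],b[150:230,190:290]]),None,fx=4,fy=4,interpolation=cv2.INTER_CUBIC);cv2.imwrite('pics/s6c.png',c)
```

```text
near end [[0.49992008 0.0665948  0.035     ]]
diff 0.7417857142857143 0.7432712215320911 0.7111111111111111
[-2.29782281 -0.04869955  6.65529207] [ 5.25732404e-01  3.51466614e-02 -4.05334807e-04] 0.0755148020576928 9.375
[[359.88894468 385.86537092]
 [393.23713639 391.41843385]]
static regions: short socket 7.546875
```

View pics/s6c.png

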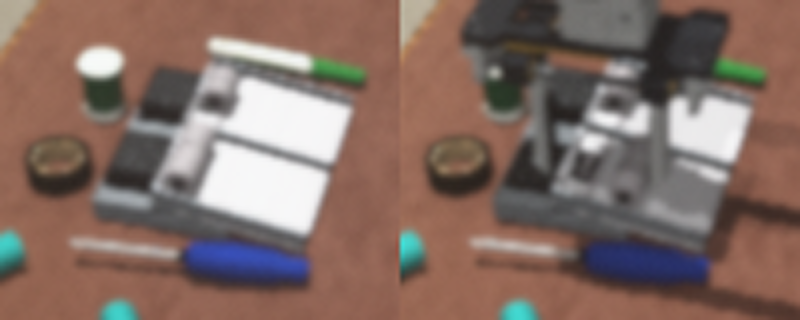

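```bash
python3 -c "
from bench import order; print(order.close_job())"
```

```text
the job is handed in; nothing more can be done
None
```

The long socket, which was in the left lane, popped out of its cradle and is now lying against the finger in that lane. The other finger is still holding the ejector pad down. I handed the job in at about 9.4 s on the robot's clock.

**Last checks**
- **Pad:** it has gone down about 10 mm since contact. The wrist force is about 6.6 N against the 6.5 N given for fully down, so it is well down.
- **Socket:** its centre measures x≈0.500 m, about 36 mm in front of the cradle. That is within 1.5 mm of where it should touch the finger, and it did not move over 0.5 s of pictures.
- **Everything else:** the short socket, its pad and the bystanders I could see look unmoved by eye. A pixel difference on the short socket's patch was inconclusive because of the gripper's shadow.

**What disagreed**
- **Finger height:** the open fingertips sit above the TCP. The picture suggested 17 mm, but contact came at about 26 mm, so I went down by force in small steps.
- **Sideways force:** a steady 2.3 N along −x remains at the wrist. It may be friction on the pad, but I did not confirm that.

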